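Empty the bead shaker in the science classroom

ROBOT

A 7-joint arm with a two-finger parallel gripper is mounted at the origin on the work surface. World frame = base frame: x ahead of the robot, y to its left, z up, the work surface at z = 0. Lengths are in m, angles in rad, forces in N, time in s.
With the tool pointing down it reaches from about 0.425 to 0.95 m from the base axis. Payload 4.7 kg.
Tool frame: the origin (TCP) lies between the finger pads; the fingertips stand 25 mm ahead of it and the grasp point (between the pads) lies 6 mm ahead of it; x points along the fingers, z is the direction in which the jaws open and shut, and the axes are right-handed (so a half turn about x gives the same grasp; the last joint's range is limited). The gripper opens to 85 mm and grips with 20 to 120 N. Pads are 22 mm wide; open, the fingers measure 114 mm over their backs; the gripper's body (76 mm by 85 mm) begins 54 mm behind the grasp point. The pads swing forward as they close: fully open they stand 13 mm farther back than shut.
Start: joints at [-1.271, 0.469, -0.049, 1.532, 0.024, 1.141, -0.082], TCP at [0.218, 0.639, 0.256] pointing down, gripper open.
Joint ranges: [-2.59, 2.59], [-0.33, 1.99], [-1.39, 1.29], [0.1, 2.45], [-1.04, 4.18], [0.21, 1.99], [-2.66, 2.66]. Speed limits (rad/s): [2.57, 2.57, 3.14, 3.14, 3.14, 3.14, 3.14].

INTERFACE

Orientations are given as a 3x3 rotation matrix whose columns are the frame's x, y, z axes.
In Python, from rig import * gives the robot as it stands. Calls block until the motion is done:
- movep(position, orientation): joint-space move of the TCP to a pose.
- move_l(position, attitude=None, feed=0.15, until_force=None): straight line of the TCP; attitude=None keeps the orientation; feed is the mean speed in m/s. With until_force (N) it stops when the force on the tool has changed by that much, and returns True; else False.
- move_joints(angles): joint-space move.
- command_gripper(opening, newtons=None): finger opening in m; newtons is the grip in N (None keeps the last); returns when the fingers have stopped.
- sleep(seconds).
- inverse_kinematics(position, orientation): joint angles nearest the present ones, or None.
- sense(): the state.
- camera(name): name is "scene" or "top" or "wrist"; returns (picture, depth): 480x640x3 uint8, red, green, blue; 480x640 float32, m along the optical axis (not along the pixel's ray), 0 where there is no reading.
- camera_params(name): a dict with "K" (3x3 intrinsics, pixels), "position" and "rotation" of the camera in the world; the wrist camera has in their place "tool_from_camera" (4x4, takes a point from camera to tool coordinates, whose origin is the TCP and whose axes are the tool frame's). Camera axes: x right, y down, z forward; pixel columns grow to the right and rows downward; lengths in m; the calibration is good to about 2 mm. A picture is of the moment at which its call begins: read the wrist's pose just before it. camera_params takes no time and is no camera call.
A pose or a line that the arm cannot do raises Unreachable and nothing moves.
- finish_job(): hands the job in, once; it reports no verdict.
The state is a dict: "time_s": time; "joint_pos": joint angles; "qd": joint speeds; "joint_efforts": joint torques, N m; "position": TCP position; "tcp_rot": TCP orientation; "wrist_force": force on the tool from outside, world axes, zero at the start; "ft_torque": the same for the moment, N m; "finger_gap": finger opening in m.
Only numpy, scipy, OpenCV 4.12 (cv2) and the standard library are available. Lean on these libraries where they do the work, as an engineer would, in place of code of your own. Each camera call takes 0.05 s, during which the arm holds its last target.

TASK

Unscrew the orange perforated cap from the upright shaker jar in the tipping stand (about a quarter turn anticlockwise seen from above, then straight up) and lay it flat on the middle of the yellow mat. Then tip the open jar over (the red handle bar swings it) so that all three large beads left inside pour out of its wide mouth into the white tray. Leave the jar with the blue cap where it stands.

Things in the scene. Friction and masses are not known exactly. Their poses are not given: they have to be found in the camera images.
- cap_center (a point): Orange round cap with small holes in its top, 61 mm across, 28 mm tall, 30 g; point at its centre, 14 mm above its lower edge, z up. On the jar, two lugs hold it: it pulls off only after turning 50 to 110 degrees anticlockwise seen from above (aim for 80); a stop prevents clockwise turning. It turns freely, in place; then lift it 20 mm straight up or more before moving sideways.
- stand: Grey fixed tipping stand. Origin on the table below the jar's axis, z up; the jar tips to +x, where the white open tray lies: 160 mm (x) by 170 mm (y), 30 mm high, walls 4 mm, centred at x = 120 mm. Hinge axis along y, 105 mm up at x = 0, between uprights 120 mm high at y = +-63 mm. The jar is a clear straight tube, 45 mm outside, 40 mm inside, rim 165 mm up.
- handle (a point): Middle of the red handle bar, 12 mm thick, along the stand's y, 92 mm free between its two arms, 120 mm from the hinge axis. With the jar upright it is at x = -104, z = 165 mm in the stand's frame; it swings with the jar, up, over the top and down towards the stand's +x, to x = 104, z = 165 mm at the far stop (120 degrees). Its axes turn with the jar.
- jar (a joint): Tipping angle of jar and handle bar about the stand's hinge axis: 0 upright (at a stop), growing (rad) as the mouth swings down to the stand's +x side; 2.1 at the far stop. A stiff hinge: 2 to 4 N at the bar moves it, and it stays where it is left. The beads roll out from about 1.7 rad on.
- mat: Yellow square mat, 130 mm by 130 mm, 4 mm thick, fixed flat on the table; origin at the centre of its underside, x and y along its sides.
- bead_a: Green bead, an 18 mm ball, loose in the jar; origin at its centre.
- bead_b: Blue bead, an 18 mm ball, loose in the jar; origin at its centre.
- bead_c: Red bead, an 18 mm ball, loose in the jar; origin at its centre.
- spare_jar_center (a point): Bystander: a closed jar with a plain blue cap without holes, 60 mm across, 92 mm tall, standing loose on the table; this point is at its centre, half-way up. Leave it standing where it is.
Mind the look-alikes: they are no part of the job. Of the things shaped like the mat, the yellow one is meant.

How it is judged:
On the way, in this order (a step that is already met when the one before it is completed fails the run):
1. the cap is lifted off the upright jar (z of cap_center in the frame of stand above 0.18 m and value of joint jar below 0.3 rad), for 0.1 s.
2. the cap lies flat on the yellow mat, let go, with the jar still upright (horizontal distance between cap_center and mat below 0.05 m and height (world z) of cap_center below 0.026 m and (angle between cap_center's own z axis and vertical below 0.2 rad or angle between cap_center's own z axis and vertical above 2.94 rad) and contact force between the fingers and cap below 0.1 N and value of joint jar below 0.4 rad), for 0.2 s.
3. the open jar is tipped well over (value of joint jar above 1.6 rad), for 0.2 s.
At the end, for the whole second after the job is handed in: All three beads lie in the white tray (at rest, below its rim), and the orange cap lies flat, either way up, on the yellow mat, its centre within 50 mm of the mat's centre (x of bead_a in the frame of stand between 0.035 and 0.205 m and y of bead_a in the frame of stand between -0.09 and 0.09 m and z of each of bead_a, bead_b, bead_c in the frame of stand below 0.04 m and x of bead_b in the frame of stand between 0.035 and 0.205 m and y of bead_b in the frame of stand between -0.09 and 0.09 m and x of bead_c in the frame of stand between 0.035 and 0.205 m and y of bead_c in the frame of stand between -0.09 and 0.09 m and linear speed of each of bead_a, bead_b, bead_c below 0.1 m/s and horizontal distance between cap_center and mat below 0.05 m and height (world z) of cap_center below 0.026 m and (angle between cap_center's own z axis and vertical below 0.2 rad or angle between cap_center's own z axis and vertical above 2.94 rad)); the robot touches nothing.
It fails at once if the jar with the blue cap is pushed away by more than 30 mm or knocked over (distance of spare_jar_center from where it was at the start of the episode above 0.03 m or angle between spare_jar_center's own z axis and vertical above 0.5 rad).
It also fails if it takes over 72 s, if anything falls off the work surface, if the arm or the gripper's body presses on something with over 40 N, if the wrist force passes 120 N, or if a joint passes its speed limit or range.

## Working session

There is one attempt and no reset: what is moved stays moved. The work goes in short steps, each a Python script; the robot and the scene stay as the last script left them, time stands still between calls to the robot, and variables do not carry over. Pictures are saved under pics/ and viewed, and the job is handed in when it is done.

```bash
ls; mkdir -p pics; cat > h.py <<'E'
from rig import *
import numpy as np, cv2
def snap(n,f):
    s=sense(); im,d=camera(n); cv2.imwrite(f'pics/{f}.png',im[:,:,::-1]); np.savez(f'pics/{f}.npz',im=im,d=d,p=s['position'],R=s['tcp_rot']); return im,d,s
def campose(n,s=None):
    c=camera_params(n); K=np.array(c['K'])
    if 'tool_from_camera' in c:
        T=np.array(c['tool_from_camera']); R=np.array(s['tcp_rot']); return K,R@T[:3,3]+np.array(s['position']),R@T[:3,:3]
    return K,np.array(c['position']),np.array(c['rotation'])
def ray(px,z,K,p,R):
    d=R@np.linalg.inv(K)@np.array([px[0],px[1],1.]); return p+d*(z-p[2])/d[2]
def pts(d,K,p,R):
    v,u=np.indices(d.shape); q=np.stack([(u-K[0,2])/K[0,0]*d,(v-K[1,2])/K[1,1]*d,d],-1); return q@R.T+p
E
python3 - <<'E'
from h import *
for n in ['scene','top']:
    im,d,s=snap(n,n+'0'); K,p,R=campose(n); print(n,K.tolist(),p,R.tolist())
print(s)
E
```

```text
pics
scene [[601.495990257497, 0.0, 315.18694080332597], [0.0, 601.495990257497, 235.13443208809952], [0.0, 0.0, 1.0]] [1.04014007 0.57073578 1.22474   ] [[-0.7714611268039364, 0.5166617389267057, -0.37136017201583876], [0.6362731910378171, 0.6245595485310136, -0.45285957724805836], [-0.002038675293982837, -0.5856500814206118, -0.8105614263799361]]
top [[607.5348510383268, 0.0, 307.03315065142704], [0.0, 607.5348510383268, 237.16550771905972], [0.0, 0.0, 1.0]] [ 0.2426821  -0.07239074  1.52901097] [[0.040385827788508286, -0.9789204447551559, 0.20020925991123603], [-0.9991782006295861, -0.03887453778928437, 0.011475787480256067], [-0.0034508405439038947, -0.20050818724440508, -0.9796859489384865]]
{'time_s': 0.05, 'joint_pos': array([-1.27091686,  0.46942378, -0.04860992,  1.53367203,  0.0240855 ,
        1.14099777, -0.08231959]), 'qd': array([ 1.66794165e-04, -5.02135688e-05,  1.25320791e-04, -1.01059950e-03,
        5.46303115e-04, -2.32016644e-04, -1.69643618e-03]), 'joint_efforts': array([ 9.23136649e-04, -5.11964071e+01, -4.67383512e-02, -2.38654000e+01,
        1.08789298e-02,  4.21308112e-03,  5.69692293e-07]), 'position': array([0.21775527, 0.6383549 , 0.25528259]), 'tcp_rot': array([[-5.71006034e-04, -9.46443250e-01,  3.22869707e-01],
       [-1.82886501e-03,  3.22870208e-01,  9.46441485e-01],
       [-9.99998165e-01, -5.00613119e-05, -1.91527778e-03]]), 'wrist_force': array([ 0.39712219,  0.6995935 , -0.20140542]), 'ft_torque': array([0.03181446, 0.03337001, 0.03255443]), 'finger_gap': 0.08526678298302733}
```

View pics/scene0.png

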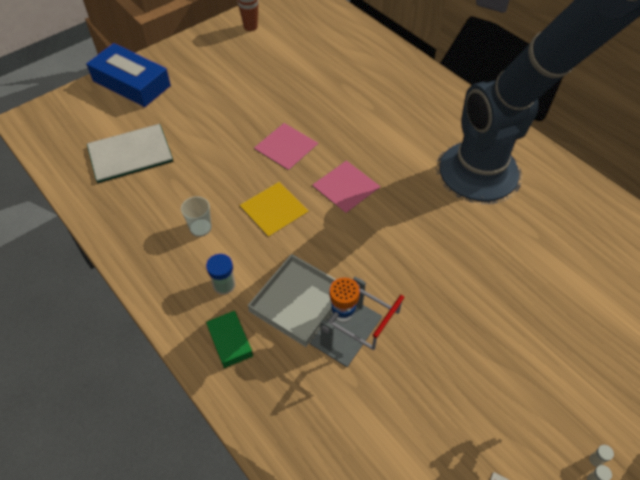

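View pics/top0.png

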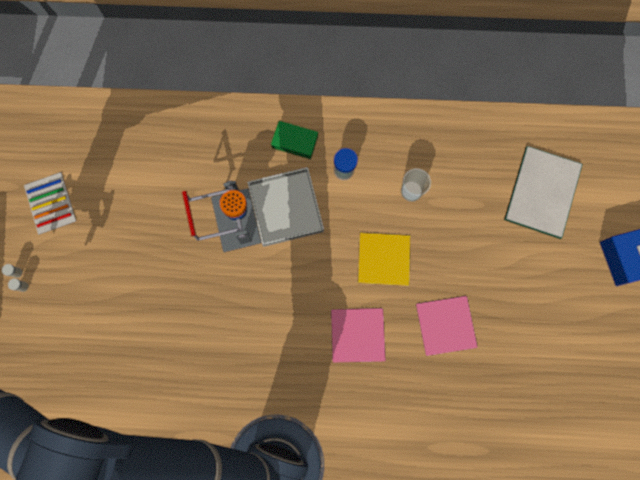

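The scene picture shows the orange cap at (344,292), the red bar at (388,316), the tray at (295,300), the yellow mat at (274,208) and the blue-capped jar at (220,270). In the top view they are at (233,204), (189,214), (286,206), (385,259) and (346,162).

```bash
python3 - <<'E'
from h import *
def mask(im,lo,hi):
    h=cv2.cvtColor(im,cv2.COLOR_RGB2HSV); return cv2.inRange(h,lo,hi)
C={'cap':((6,200,120),(14,255,255),.193),'bar':((0,180,100),(4,255,255),.165),'mat':((20,190,120),(28,255,255),.004),'blue':((108,180,60),(125,255,255),.092)}
for n in ['scene','top']:
    z=np.load(f'pics/{n}0.npz'); im,d=z['im'],z['d']; K,p,R=campose(n); P=pts(d,K,p,R)
    for k,(lo,hi,h) in C.items():
        m=mask(im,lo,hi); nn,l,st,c=cv2.connectedComponentsWithStats(m)
        for i in range(1,nn):
            if st[i,4]<60: continue
            mm=(l==i); cs,_=cv2.findContours(mm.astype(np.uint8),0,2); r=cv2.minAreaRect(cs[0])
            q=P[mm]; q=q[d[mm]>0]
            print(n,k,c[i].round(1),st[i,4],'ray',ray(c[i],h,K,p,R).round(4),'depthmed',np.median(q,0).round(3),'zmax',np.percentile(q[:,2],95).round(3))
            if k in('bar','mat'): print('  corners',[ray(x,h,K,p,R)[:2].round(3).tolist() for x in cv2.boxPoints(r)])
            if k=='cap' or k=='blue':
                top=q[q[:,2]>h-.006]; print('  top pts',len(top),top.mean(0).round(4), (top.min(0)+top.max(0))/2)
E
```

```text
scene cap [344.4 290.4] 575 ray [0.6089 0.1356 0.193 ] depthmed [0.598 0.125 0.167] zmax 0.171<stdin>:16: RuntimeWarning: Mean of empty slice.
  ret = um.true_divide(
Traceback (most recent call last):
ValueError: zero-size array to reduction operation minimum which has no identity
```

```bash
python3 - <<'E'
from h import *
def mask(im,lo,hi):
    h=cv2.cvtColor(im,cv2.COLOR_RGB2HSV); return cv2.inRange(h,lo,hi)
C={'cap':((6,200,120),(14,255,255),.170),'bar':((0,180,100),(4,255,255),.170),'mat':((20,190,120),(28,255,255),.004),'blue':((108,180,60),(125,255,255),.092)}
for n in ['scene','top']:
    z=np.load(f'pics/{n}0.npz'); im,d=z['im'],z['d']; K,p,R=campose(n); P=pts(d,K,p,R)
    for k,(lo,hi,h) in C.items():
        m=cv2.morphologyEx(mask(im,lo,hi),cv2.MORPH_CLOSE,np.ones((5,5))); nn,l,st,c=cv2.connectedComponentsWithStats(m)
        for i in range(1,nn):
            if st[i,4]<60: continue
            mm=(l==i); cs,_=cv2.findContours(mm.astype(np.uint8),0,2); r=cv2.minAreaRect(cs[0])
            q=P[mm]; q=q[d[mm]>0]
            print(n,k,c[i].round(1),st[i,4],'ray',ray(c[i],h,K,p,R).round(4),'depthmed',np.median(q,0).round(3),'z',np.percentile(q[:,2],[5,50,95,99]).round(3))
            if k in('bar','mat'): print('  corners',[ray(x,h,K,p,R)[:2].round(3).tolist() for x in cv2.boxPoints(r)])
            top=q[abs(q[:,2]-h)<.006]; 
            if len(top):print('  top pts',len(top),top.mean(0).round(4), (top.min(0)+top.max(0))/2,np.ptp(top,axis=0))
            else: print('no top')
E
```

```text
scene cap [344.4 290.4] 584 ray [0.5992 0.126  0.17  ] depthmed [0.598 0.125 0.167] z [0.164 0.167 0.171 0.172]
  top pts 541 [0.5981 0.1251 0.1676] [0.59792861 0.12476254 0.16828381] [0.06023312 0.06105069 0.00856296]
scene bar [388.3 315.8] 197 ray [0.5706 0.2246 0.17  ] depthmed [0.568 0.224 0.17 ] z [0.166 0.17  0.173 0.174]
  corners [[0.622, 0.235], [0.519, 0.206], [0.518, 0.215], [0.62, 0.244]]
  top pts 197 [0.5703 0.2245 0.17  ] [0.56901156 0.2242243  0.1695396 ] [0.10436866 0.03519614 0.0101351 ]
scene mat [273.4 208.3] 1902 ray [ 0.5097 -0.2461  0.004 ] depthmed [ 0.51  -0.247  0.003] z [-0.002  0.003  0.008  0.01 ]
  corners [[0.57, -0.311], [0.418, -0.313], [0.448, -0.183], [0.592, -0.186]]
  top pts 1814 [ 0.5087 -0.2471  0.0032] [ 0.50773891 -0.24835269  0.00393592] [0.13076147 0.13234264 0.01186635]
scene blue [132.8  73.5] 1817 ray [ 0.5606 -0.8415  0.092 ] depthmed [ 0.547 -0.856  0.067] z [0.022 0.067 0.073 0.074]
no top
scene blue [219.2 266. ] 424 ray [ 0.7412 -0.1334  0.092 ] depthmed [ 0.741 -0.134  0.091] z [0.086 0.091 0.095 0.096]
  top pts 399 [ 0.7408 -0.1
[... 1154 characters left out ...]
03298379 0.06756463 0.00536902]
top mat [383.9 258.6] 2519 ray [ 0.5065 -0.252   0.004 ] depthmed [ 0.507 -0.252  0.004] z [-0.002  0.004  0.01   0.012]
  corners [[0.443, -0.186], [0.573, -0.189], [0.571, -0.319], [0.442, -0.314]]
  top pts 2299 [ 0.5067 -0.2519  0.0039] [ 0.50772705 -0.25180443  0.00401388] [0.13086899 0.12917044 0.01197187]
top blue [345.2 160.1] 401 ray [ 0.735  -0.1423  0.092 ] depthmed [ 0.735 -0.142  0.092] z [0.086 0.092 0.097 0.1  ]
  top pts 373 [ 0.7357 -0.1422  0.0918] [ 0.73606733 -0.14291263  0.09200632] [0.0585933  0.05251042 0.01170631]
top blue [623.4 256.4] 1518 ray [ 0.5193 -0.8143  0.092 ] depthmed [ 0.527 -0.829  0.068] z [0.018 0.068 0.075 0.077]
no top
```

```bash
cat >> h.py <<'E'
def down(th):
    th=np.radians(th); z=np.array([np.cos(th),np.sin(th),0]); x=np.array([0,0,-1.]); return np.stack([x,np.cross(z,x),z],1)
E
python3 - <<'E'
from h import *
print(camera_params('wrist'))
for th in range(-180,180,30):
    q=inverse_kinematics([.597,.122,.33],down(th)); print(th,None if q is None else np.round(q,2))
E
```

```text
{'K': array([[343.94689838,   0.        , 317.83814156],
       [  0.        , 343.94689838, 244.85570157],
       [  0.        ,   0.        ,   1.        ]]), 'tool_from_camera': array([[-8.98881489e-04, -2.67114906e-01,  9.63664267e-01,
        -1.18406679e-01],
       [-2.54957767e-04, -9.63664564e-01, -2.67115226e-01,
         6.72709240e-02],
       [ 9.99999564e-01, -4.85798621e-04,  7.98117217e-04,
        -3.30138652e-04],
       [ 0.00000000e+00,  0.00000000e+00,  0.00000000e+00,
         1.00000000e+00]])}
-180 [ 0.51  0.56 -1.17  1.56  0.52  1.38  2.43]
-150 [-1.04  0.48  1.12  1.64 -0.45  1.3  -2.46]
-120 [-1.04  0.48  1.12  1.64 -0.45  1.3  -1.94]
-90 [-0.8   0.36  0.72  1.63 -0.24  1.24 -1.61]
-60 [-0.73  0.34  0.61  1.63 -0.2   1.24 -1.13]
-30 [-0.72  0.34  0.6   1.63 -0.2   1.24 -0.61]
0 [-0.67  0.33  0.52  1.63 -0.17  1.23 -0.11]
30 [-0.6   0.32  0.44  1.62 -0.14  1.23  0.39]
60 [-0.54  0.31  0.35  1.62 -0.11  1.23  0.88]
90 [-0.47  0.31  0.26  1.61 -0.08  1.23  1.38]
120 [-0.39  0.31  0.15  1.61 -0.05  1.23  1.87]
150 [-0.32  0.31  0.06  1.6  -0.02  1.23  2.36]
```

```bash
python3 - <<'E'
from h import *
s=sense(); 
movep([.597,.122,.36],down(-40))
sleep(.3)
im,d,s=snap('wrist','w1'); print(s['time_s'],s['position'],s['joint_pos'].round(2))
K,p,R=campose('wrist',s); P=pts(d,K,p,R)
h=cv2.cvtColor(im,cv2.COLOR_RGB2HSV)
for nm,lo,hi,z in [('cap',(6,190,80),(15,255,255),.169),('bar',(0,180,80),(4,255,255),.17)]:
    m=cv2.morphologyEx(cv2.inRange(h,lo,hi),cv2.MORPH_CLOSE,np.ones((15,15))); nn,l,st,c=cv2.connectedComponentsWithStats(m)
    for i in range(1,nn):
        if st[i,4]<300: continue
        mm=l==i; q=P[mm&(d>0)]; cs,_=cv2.findContours(mm.astype(np.uint8),0,2); e=cv2.minEnclosingCircle(max(cs,key=len))
        print(nm,c[i].round(1),e,st[i],ray(c[i],z,K,p,R).round(4),np.percentile(q[:,2],[5,50,95]).round(4))
        t=q[abs(q[:,2]-z)<.005]; print(((t.min(0)+t.max(0))/2).round(4),np.ptp(t,axis=0).round(4),np.median(t[:,2]))
E
```

```text
2.7167 [0.59695417 0.12236031 0.35992354] [-0.72  0.32  0.6   1.58 -0.18  1.3  -0.79]
cap [318.8 224. ] ((318.4516296386719, 223.82046508789062), 33.2702522277832) [ 287  191   65   67 3375] [0.599 0.123 0.169] [0.1673 0.1687 0.1698]
[0.5982 0.1219 0.1677] [0.0601 0.0604 0.0073] 0.16870609666224545
bar [222.3 159.1] ((218.3941650390625, 158.21168518066406), 61.29610061645508) [ 187  104   71  112 1598] [0.5718 0.2212 0.17  ] [0.1675 0.1709 0.1725]
[0.5686 0.2204 0.1694] [0.1046 0.039  0.0087] 0.17085512330461672
```

View pics/w1.png

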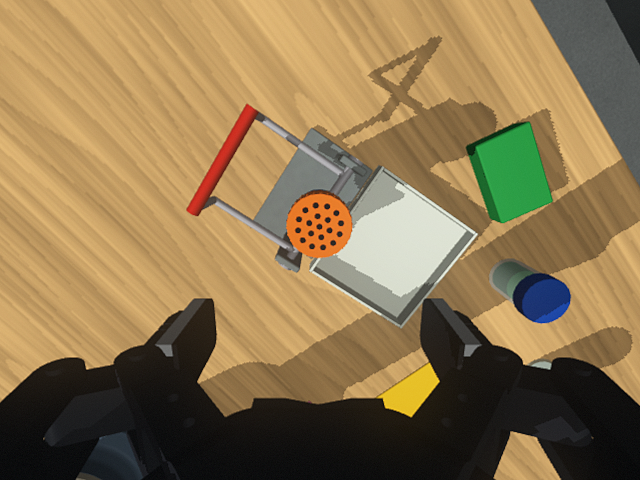

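```bash
python3 - <<'E'
from h import *
movep([.598,.122,.25],down(-40))
print(move_l([.598,.122,.163],feed=.08,until_force=8))
s=sense(); print(s['position'],s['wrist_force'])
command_gripper(.05,25); s=sense(); print(s['finger_gap'],s['wrist_force'].round(2),s['ft_torque'].round(2))
snap('wrist','w2')
E
```

```text
False
[0.59846119 0.12198709 0.16359748] [-0.11719012  0.08457197 -0.30184975]
0.0609845264315876 [-1.15  1.45  5.09] [0.04 0.34 0.03]
```

View pics/w2.png

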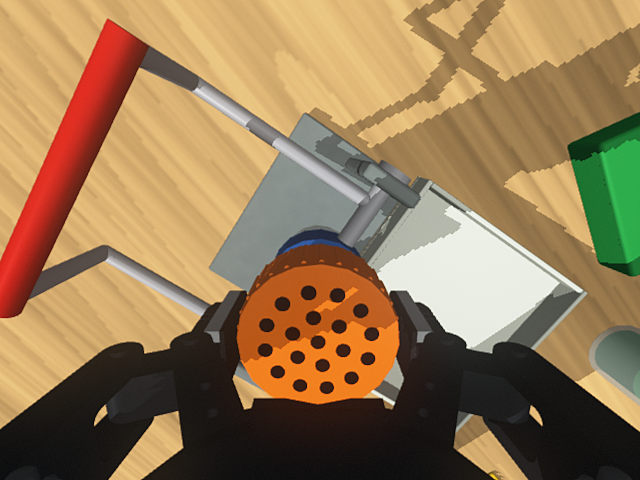

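The cap sits squarely between the pads at (318,330), and the gap is 61 mm as expected. Next I turn it.

```bash
python3 - <<'E'
from h import *
q=np.array(sense()['joint_pos'])
for k in range(4):
    q[6]+=np.radians(82)/4; move_joints(q); s=sense(); print(s['position'].round(4),s['wrist_force'].round(1),s['ft_torque'].round(2),s['finger_gap'])
p=s['position'].copy()
snap('wrist','w3')
r=move_l(p+[0,0,.012],feed=.03,until_force=15); s=sense(); print(r,s['position'].round(4),s['wrist_force'].round(1))
E
```

```text
[0.5984 0.122  0.1639] [0.3 0.3 1.7] [-0.03  0.02  0.04] 0.06136954024832726
[0.5984 0.1222 0.1639] [-0.3  1.3  2.8] [ 0.08  0.02 -0.  ] 0.06120740707323739
[0.598  0.1222 0.1639] [-1.1  0.7  3.6] [ 0.16  0.39 -0.02] 0.06136528994379114
[0.5979 0.122  0.1638] [-3.2 -0.1  3.8] [ 0.06  0.71 -0.02] 0.06124981919155166
False [0.5979 0.1217 0.176 ] [-2.  -0.7  0.4]
```

View pics/w3.png

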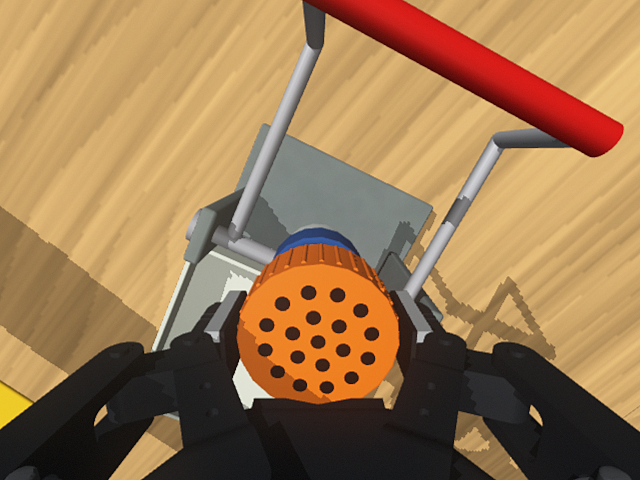

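```bash
python3 - <<'E'
from h import *
p=sense()['position'].copy(); R=np.array(sense()['tcp_rot'])
move_l([p[0],p[1],.29],feed=.1); sleep(.15); print(sense()['finger_gap'])
movep([.508,-.25,.25],down(0)); sleep(.2); snap('scene','s4')
move_l([.508,-.25,.06],feed=.12)
r=move_l([.508,-.25,.030],feed=.03,until_force=5)
s=sense(); print(r,s['position'].round(4),s['wrist_force'].round(1),s['finger_gap'])
command_gripper(.085); sleep(.1)
move_l([.508,-.25,.20],feed=.15); sleep(.2)
im,d,s=snap('wrist','w5'); snap('top','t5')
K,pp,Rr=campose('wrist',s); P=pts(d,K,pp,Rr); h=cv2.cvtColor(im,cv2.COLOR_RGB2HSV)
m=cv2.inRange(h,(6,190,80),(15,255,255))>0; q=P[m&(d>0)]; print(np.median(q,0),np.percentile(q[:,2],[5,95]))
m=cv2.inRange(h,(20,190,80),(28,255,255))>0; q=P[m&(d>0)];print((q.min(0)+q.max(0))/2,np.ptp(q,axis=0),s['time_s'])
E
```

```text
0.06100975712466244
False [ 0.5081 -0.2501  0.0302] [ 0.6  0.4 -0.7] 0.06107703111839601
[ 0.50868394 -0.2487514   0.03263308] [0.03099633 0.03380182]
[ 0.50879256 -0.25131967  0.01558286] [0.13133235 0.13203984 0.03468609] 15.2083
```

View pics/w5.png

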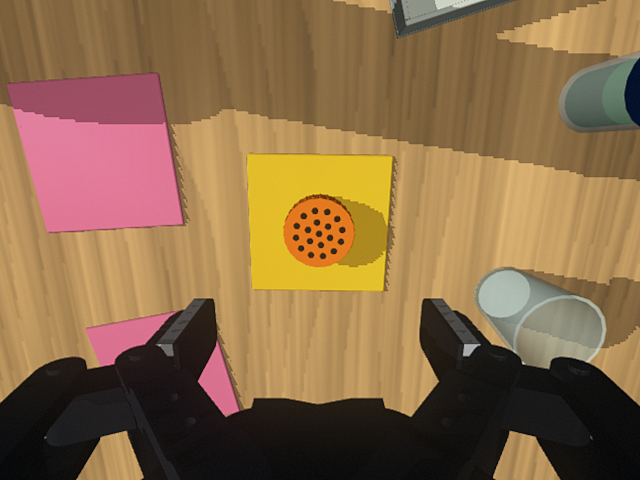

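View pics/t5.png

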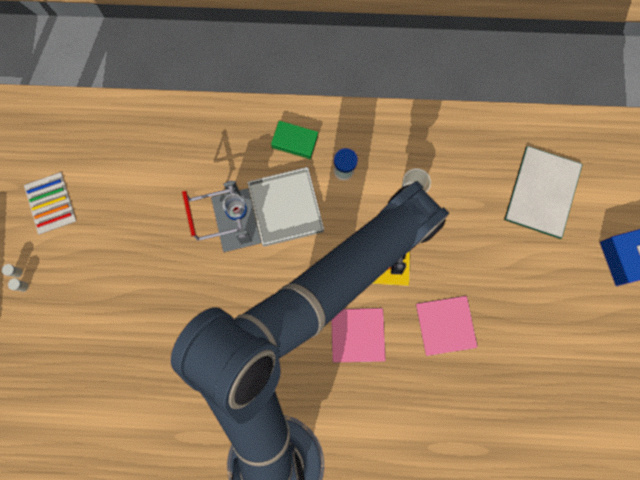

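The cap is flat near the mat's centre: wrist pixel (319,231), top at 32.6 mm. The jar is open. Next is a closer look at the bar.

```bash
python3 - <<'E'
from h import *
p=sense()['position']
move_l([p[0],p[1],.34],feed=.2)
movep([.569,.2215,.33],down(-74)); sleep(.3)
im,d,s=snap('wrist','w6'); K,pp,R=campose('wrist',s); P=pts(d,K,pp,R); h=cv2.cvtColor(im,cv2.COLOR_RGB2HSV)
m=(cv2.inRange(h,(0,150,60),(4,255,255))>0); m[:,:]&=d>0; q=P[m]; q=q[(abs(q[:,2]-.168)<.012)]
c,v=cv2.PCACompute(q[:,:2].astype(np.float32),None); t=(q[:,:2]-c)@v[0]
print(len(q),c,v[0],np.degrees(np.arctan2(v[0,1],v[0,0])),t.min(),t.max(),c+v[0]*(t.min()+t.max())/2,np.percentile(q[:,2],[50,95]))
print(s['time_s'])
E
```

```text
1602 [[0.57143795 0.22187723]] [0.960117   0.27959862] 16.236248 -0.056877065625468966 0.0506867158376865 [[0.56846622 0.22101183]] [0.17092786 0.17247847]
18.1917
```

View pics/w6.png

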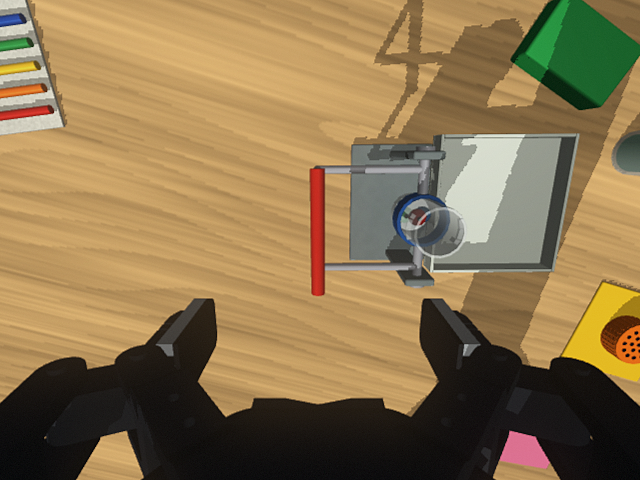

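Bar centre is at (0.5685, 0.221) with z 0.165. The stand's +x direction is about -73.8°, which agrees with the cap position. I'll grip the bar and follow the arc.

```bash
cat > arc.py <<'E'
from h import *
A=np.radians(-73.8); ux=np.array([np.cos(A),np.sin(A),0]); B=np.array([.5685,.221,0]); O=B+.1039*ux
def tcp(tip):
    ph=np.radians(150)-tip; return O+.12*np.cos(ph)*ux+np.array([0,0,.105+.12*np.sin(ph)+.006])
E
python3 - <<'E'
from arc import *
for t in np.arange(0,2.2,.2): assert inverse_kinematics(tcp(t),down(-73.8)) is not None
movep(tcp(0)+[0,0,.06],down(-73.8))
print(move_l(tcp(0),feed=.08,until_force=8))
command_gripper(.0,40); s=sense(); print(s['finger_gap'],s['wrist_force'].round(1))
for t in np.arange(.1,.45,.1):
    move_l(tcp(t),feed=.07); s=sense(); print(round(t,2),s['position'].round(3),s['wrist_force'].round(1),s['ft_torque'].round(2),s['finger_gap'].round(4))
snap('wrist','w7')
E
```

```text
False
0.010656557092757209 [0.  0.3 1.6]Traceback (most recent call last):
  File "<stdin>", line 7, in <module>
AttributeError: 'float' object has no attribute 'round'
```

```bash
python3 - <<'E'
from arc import *
s=sense(); print(s['time_s'],s['position'].round(3),tcp(.1).round(3),s['wrist_force'].round(1),s['finger_gap'])
for t in np.arange(.2,.45,.1):
    move_l(tcp(t),feed=.07); s=sense(); print(round(t,2),s['position'].round(3),s['wrist_force'].round(1),s['ft_torque'].round(2),round(s['finger_gap'],4))
snap('wrist','w7')
E
```

```text
20.6167 [0.57  0.215 0.182] [0.57  0.215 0.181] [-1.6  1.5  2.4] 0.010801984946639342
0.2 [0.572 0.208 0.191] [-3.1  4.4  4.8] [ 0.99  0.58 -0.03] 0.0104
0.3 [0.575 0.201 0.2  ] [-3.4  5.4  5.2] [1.28 0.74 0.01] 0.0107
0.4 [0.577 0.192 0.208] [-4.7  6.   8. ] [1.38 0.97 0.04] 0.0106
```

View pics/w7.png

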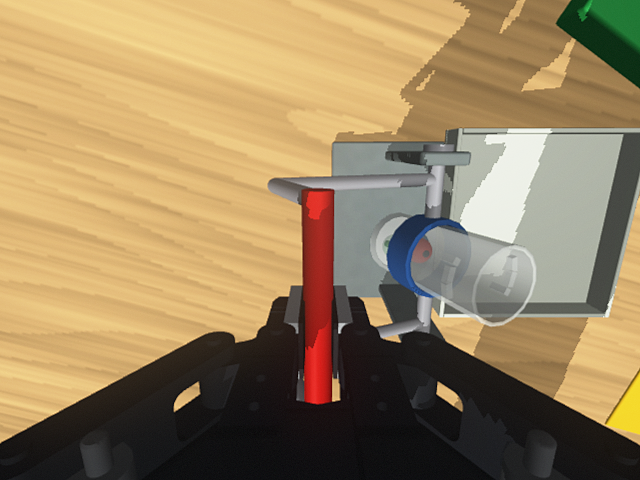

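The jar follows the bar (mouth at about (500,285)) and forces are small, so I'll carry on.

```bash
python3 - <<'E'
from arc import *
for t in np.arange(.5,1.45,.1):
    move_l(tcp(t),feed=.08); s=sense(); print(round(t,2),s['position'].round(3),s['wrist_force'].round(1),s['ft_torque'].round(2),round(s['finger_gap'],4))
    if np.linalg.norm(s['wrist_force'])>30: break
snap('wrist','w8'); snap('scene','s8'); print(s['time_s'])
E
```

```text
0.5 [0.58  0.183 0.215] [-6.4  6.2 11.4] [1.52 1.33 0.06] 0.0104
0.6 [0.583 0.173 0.221] [-6.   6.8 14.6] [ 1.4   1.41 -0.05] 0.0104
0.7 [0.586 0.161 0.226] [-4.6  5.5 12.7] [ 1.11  1.17 -0.02] 0.0106
0.8 [0.59  0.149 0.229] [-2.6  3.  10.4] [0.77 0.84 0.09] 0.0105
0.9 [0.593 0.137 0.231] [-3.6  0.9  9.1] [0.77 0.7  0.03] 0.0103
1.0 [0.597 0.125 0.232] [-1.2  2.6  7.9] [0.6  0.41 0.05] 0.0105
1.1 [0.6   0.113 0.232] [-1.   0.6  7.7] [0.23 0.14 0.02] 0.0105
1.2 [0.604 0.102 0.231] [ 1.5 -1.4  6. ] [ 0.03 -0.14  0.02] 0.0102
1.3 [0.607 0.091 0.228] [ 1.7 -1.   4.9] [ 0.   -0.32  0.06] 0.0102
1.4 [0.61  0.081 0.224] [ 3.5 -1.4  4.1] [-0.   -0.67  0.04] 0.0105
24.6417
```

View pics/w8.png

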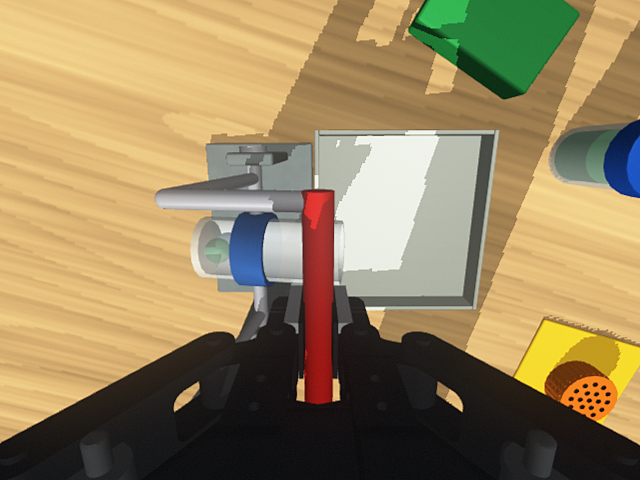

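View pics/s8.png

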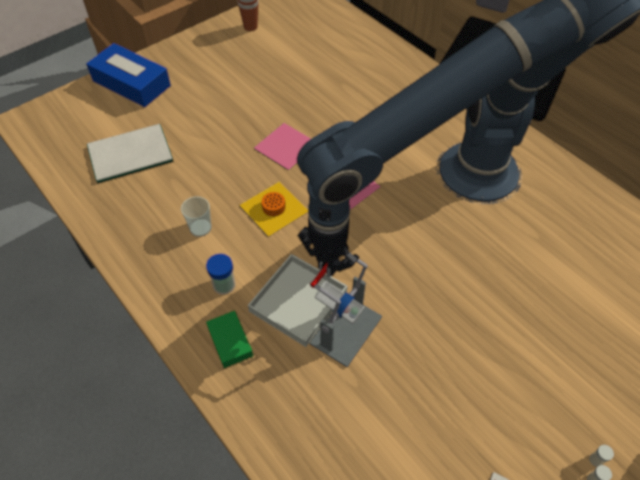

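The jar is nearly horizontal (body at (275,250) in the wrist view) with the beads still at its bottom. The mouth points at the tray.

```bash
python3 - <<'E'
from arc import *
for t in np.arange(1.5,2.06,.09):
    move_l(tcp(t),feed=.06); s=sense(); print(round(t,2),s['position'].round(3),s['wrist_force'].round(1),round(s['finger_gap'],4))
    if np.linalg.norm(s['wrist_force'])>30: break
sleep(1.0)
snap('wrist','w9'); snap('scene','s9'); print(s['time_s'])
E
```

```text
1.5 [0.613 0.071 0.219] [ 5.  -0.7  3.8] 0.0104
1.59 [0.615 0.062 0.214] [5.3 0.2 2.1] 0.0106
1.68 [0.618 0.054 0.208] [5.5 0.1 2.5] 0.0103
1.77 [0.62  0.046 0.2  ] [5.7 2.1 1. ] 0.01
1.86 [0.622 0.038 0.193] [ 6.6  1.8 -0.7] 0.0104
1.95 [0.624 0.032 0.184] [6.1 1.9 0.4] 0.0108
2.04 [0.626 0.026 0.175] [ 6.7  3.4 -2. ] 0.0105
27.0917
```

View pics/w9.png

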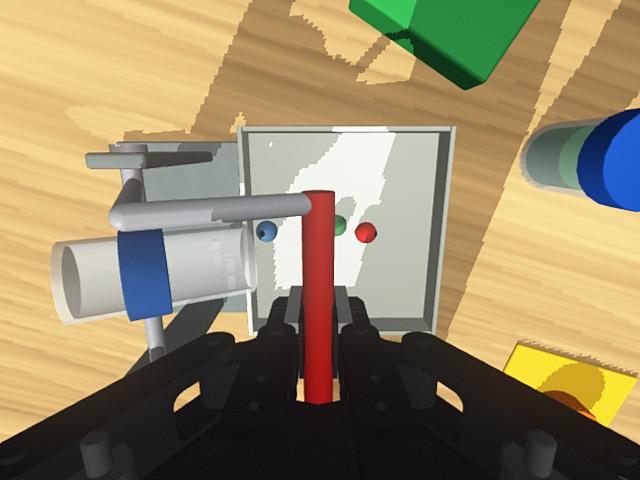

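The beads are all in the tray: blue at (266,231), green at (338,226), red at (366,232). The jar is empty. I release the bar and back off.

```bash
python3 - <<'E'
from arc import *
command_gripper(.06); sleep(.1)
p=sense()['position']; move_l([p[0],p[1],.36],feed=.12)
sleep(.5)
im,d,s=snap('wrist','w10'); K,pp,R=campose('wrist',s); h=cv2.cvtColor(im,cv2.COLOR_RGB2HSV)
print(s['time_s'],s['wrist_force'].round(1))
import arc
uy=np.array([-ux[1],ux[0],0])
for n,lo,hi in [('red',(0,150,60),(4,255,255)),('blue',(100,120,60),(118,255,255)),('green',(55,100,40),(80,255,255))]:
    nn,l,st,c=cv2.connectedComponentsWithStats(cv2.inRange(h,lo,hi))
    for i in range(1,nn):
        if 15<st[i,4]<600:
            w=ray(c[i],.015,K,pp,R)-O; print(n,c[i].round(),st[i,4],'stand xy',(w@ux).round(3),(w@uy).round(3))
P=pts(d,K,pp,R); m=(cv2.inRange(h,(6,190,80),(15,255,255))>0)&(d>0)
if m.any(): print('cap',np.median(P[m],0))
im,d,s=snap('scene','s10'); K,pp,R=campose('scene'); P=pts(d,K,pp,R); h=cv2.cvtColor(im,cv2.COLOR_RGB2HSV)
m=(cv2.inRange(h,(6,190,80),(15,255,255))>0)&(d>0); print('cap scene',np.median(P[m],0))
E
```

```text
30.9917 [ 0.8  0.  -0.7]
red [346. 200.] 115 stand xy 0.139 0.002
blue [287. 202.] 20 stand xy 0.059 -0.001
green [328. 197.] 64 stand xy 0.114 0.006
cap [ 0.51587383 -0.24273121  0.03194716]
cap scene [ 0.51440683 -0.24271739  0.03047319]
```

View pics/w10.png

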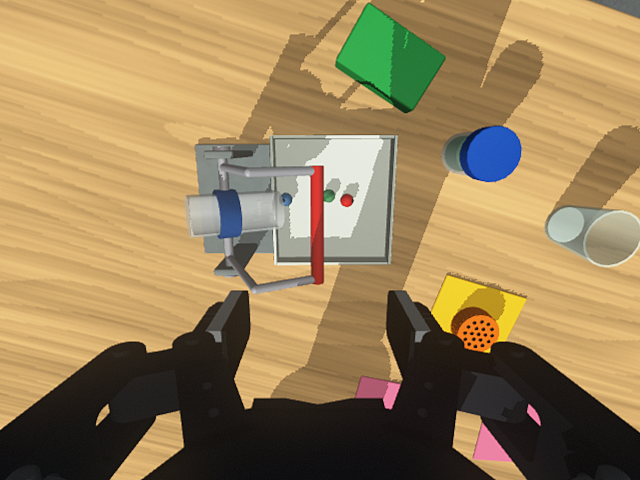

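View pics/s10.png

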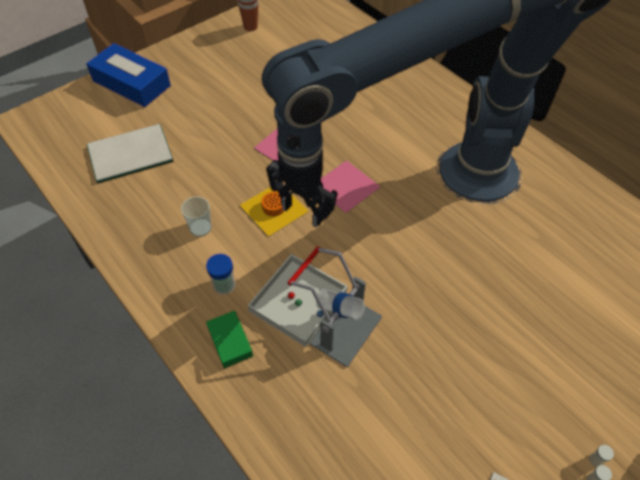

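All three beads lie in the tray, at wrist pixels (287,202), (328,197) and (346,200). The cap is on the mat at (477,332), and the blue-capped jar has not moved.

```bash
python3 -c "
from h import *
print(finish_job())"
```

```text
the job is handed in; nothing more can be done
None
```

I turned the orange cap about 82° anticlockwise, lifted it straight off and laid it flat on the yellow mat. I then gripped the red bar, swung the jar to about 2.04 rad, let go and backed off. The job was handed in at about 31 s; no verdict is reported.

My last checks, from the camera pictures:
- **Beads:** all three were in the tray and the jar was empty. In the stand's frame they were at x ≈ 0.06 m (blue), 0.11 m (green) and 0.14 m (red), with y near 0. Blue is nearest the edge of the allowed range, with 24 mm to spare. I did not measure their speed.
- **Cap:** it lay flat with its top at about 32 mm, as it should. It was about 3 mm from the mat's centre when viewed from above. Two later slanted views put it about 10 mm off, still well inside 50 mm; part of its top was hidden or at the edge of view in those.
- **Blue-capped jar:** it was still standing, and looked unmoved in the scene picture; I did not re-measure its position.
- **Forces:** the highest wrist force in my spot readings was about 17 N, while tipping. It was about 1 N once the gripper was clear.

The scene and top cameras disagreed by about 5 to 7 mm on where things were at the start. I used wrist-camera measurements for the cap and bar, and the average of the two fixed cameras for the mat.

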